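# Set the bottling valves for the first bottle

### The arm

A 6-joint arm with a two-finger parallel gripper is mounted at the origin on the work surface. World frame = base frame: x ahead of the robot, y to its left, z up, the work surface at z = 0. Lengths are in mm, angles in rad, forces in N, time in s.
With the tool pointing down it reaches from about 400 to 825 mm from the base axis. Payload 7 kg.
Tool frame: the origin (TCP) lies at the very end of the fingers, on their centre line; the grasp point (between the pads) lies 19 mm behind it; z points along the fingers, y is the direction in which the jaws open and shut (so a half turn about z gives the same grasp; the last joint's range is limited). The gripper opens to 88 mm and grips with 3 to 60 N. Pads are 19 mm wide; open, the fingers measure 130 mm over their backs; the gripper's body (78 mm by 193 mm) begins 47 mm behind the grasp point.
Start: joints at [0.288, 0.359, 0.012, 0, -1.224, -0.288], TCP at [674.978, -0.019, 226.561] pointing down, gripper open.
Joint ranges: [-3.07, 3.07], [-1.43, 2.12], [-1.02, 1.25], [-3.03, 1.67], [-3.05, -0], [-3.03, 3.03]. Speed limits (rad/s): [2.39, 2.39, 3.01, 3.14, 3.14, 3.14].

### API

Orientations are given as a unit quaternion [x, y, z, w].
In Python, from plant import bot gives the robot as it stands. Calls block until the motion is done:
- bot.move_ptp(position, orientation): joint-space move of the TCP to a pose.
- bot.line_to(position, velocity=150, ori=None): straight line of the TCP; ori=None keeps the orientation; velocity is the mean speed in mm/s.
- bot.move_joints(angles): joint-space move.
- bot.move_gripper(opening, force=None): finger opening in mm; force is the grip in N (None keeps the last); returns when the fingers have stopped.
- bot.pause(seconds).
- bot.solve_ik(position, orientation): joint angles nearest the present ones, or None.
- bot.read_state(): the state.
- bot.camera(name): name is "scene" or "side" or "wrist"; returns the picture (420x560x3 uint8, red, green, blue); there is no depth.
- bot.get_calibration(name): a dict with "fx", "fy", "cx", "cy" (pixels), "view" (4x4, takes a point from world to camera coordinates); the wrist camera has in their place "T_tool_cam" (4x4, takes a point from camera to tool coordinates, whose origin is the TCP and whose axes are the flange's). Camera axes: x right, y up, looking along -z (the intrinsics and any distortion apply to the point x, -y, -z); pixel columns grow to the right and rows downward; lengths in mm; the calibration is good to about 2 mm. A picture is of the moment at which its call begins: read the wrist's pose just before it. get_calibration takes no time and is no camera call.
A pose or a line that the arm cannot do raises bot.Unreachable and nothing moves.
- bot.close_job(): hands the job in, once; it reports no verdict.
The state is a dict: "t": time; "joint_pos": joint angles; "qvel": joint speeds; "tau": joint torques, N m; "tcp_pos": TCP position; "eef_rot": TCP orientation; "contact_force": force on the tool from outside, world axes, zero at the start; "moment": the same for the moment, N m; "width": finger opening in mm.
Only numpy, scipy, OpenCV 4.12 (cv2) and the standard library are available. Lean on these libraries where they do the work, as an engineer would, in place of code of your own. Each camera call takes 0.05 s, during which the arm holds its last target.

### The job

Set this bench filling line up for its first bottle; the pump is off and the pipes are empty. With a fingertip, push the lever of the drain valve (the leg with the ribbed hose tail over the steel bowl) round until it is fully shut, square across its pipe, and only then push the lever of the filling valve (the leg with the spout over the open bottle) round until it is fully open, in line with its pipe. Do not pinch the levers, leave the lever of the blanked-off spare leg shut, and leave the bottles, bowl and everything else standing where they are.

Things in the scene. Friction and masses are not known exactly. Their poses are not given: they have to be found in the camera images.
- drain_lever (a joint): Lever of the drain valve. 0 = shut, square across its pipe, pointing left along the header; 1.571 = open, above and along its pipe, pointing away from the header. Hard stop at both ends. Opens anticlockwise seen from above. About 0.55 N m (6 to 7 N at mid sleeve) moves it; it stays where left. Its leg turns down into a ribbed hose tail over the steel bowl; starts half to fully open.
- drain_lever_grip (a point): Drain lever: middle of its black sleeve, 88 mm from the stem axis, 262 mm above the table; turns with the lever. Sleeve 80 mm long (48 to 128 mm from the axis), 20 mm wide, 16 mm high (top at 270 mm); inwards a flat bar 18 x 6 mm. The pipe and joints below reach up to 230 mm above the table.
- drain_lever_stem (a point): Drain lever: point on its vertical turning axis, 262 mm above the table like the sleeve. The stem's top stands at 276 mm, and its housing (20 mm radius) reaches up to 241 mm.
- fill_lever (a joint): Lever of the filling valve. 0 = shut, square across its pipe, pointing left along the header; 1.571 = open, above and along its pipe, pointing away from the header. Hard stop at both ends. Opens anticlockwise seen from above. About 0.55 N m (6 to 7 N at mid sleeve) moves it; it stays where left. Its leg turns down into a short spout over the open bottle; starts shut or nearly so.
- fill_lever_grip (a point): Filling lever: middle of its black sleeve, 88 mm from the stem axis, 262 mm above the table; turns with the lever. Sleeve 80 mm long (48 to 128 mm from the axis), 20 mm wide, 16 mm high (top at 270 mm); inwards a flat bar 18 x 6 mm. The pipe and joints below reach up to 230 mm above the table.
- fill_lever_stem (a point): Filling lever: point on its vertical turning axis, 262 mm above the table like the sleeve. The stem's top stands at 276 mm, and its housing (20 mm radius) reaches up to 241 mm.
- spare_lever (a joint): Lever of the spare valve. 0 = shut, square across its pipe, pointing left along the header; 1.571 = open, above and along its pipe, pointing away from the header. Hard stop at both ends. Opens anticlockwise seen from above. About 0.55 N m (6 to 7 N at mid sleeve) moves it; it stays where left. Its leg ends level in a flat blanking cap just past the valve; starts shut, stays shut.
- spare_lever_grip (a point): Spare lever: middle of its black sleeve, 88 mm from the stem axis, 262 mm above the table; turns with the lever. Sleeve 80 mm long (48 to 128 mm from the axis), 20 mm wide, 16 mm high (top at 270 mm); inwards a flat bar 18 x 6 mm. The pipe and joints below reach up to 230 mm above the table.
- spare_lever_stem (a point): Spare lever: point on its vertical turning axis, 262 mm above the table like the sleeve. The stem's top stands at 276 mm, and its housing (20 mm radius) reaches up to 241 mm.
- skid: Fixed filling stand: level 38 mm header pipe, centre 205 mm up; pump at its right end, gauge (top 291 mm up) at its left end. Three valve legs, in any order, leave it towards the robot, stems 170 mm apart. Origin on the table under the middle stem; x from valves to header (125 mm), y left along the header; turned up to 0.15 rad. Drip tray under the legs, 14 mm high.
- open_bottle: Empty clear bottle without a cap, standing on the drip tray under the spout of the filling leg. 58 mm in diameter, 150 mm tall, origin in the centre of its underside. Loose; to be left standing where it is.
- bowl: Stainless bowl, 100 mm across, 50 mm tall, on the drip tray under the hose tail of the drain leg, origin in the centre of its underside. Loose; to be left where it is.
- full_bottle_1: Full pink bottle with a white cap, on the drip tray between two legs. 58 mm in diameter, 150 mm tall, origin in the centre of its underside. Loose; to be left standing where it is.
- full_bottle_2: Second full pink bottle with a white cap, on the drip tray between two other legs. 58 mm in diameter, 150 mm tall, origin in the centre of its underside. Loose; to be left standing where it is.
- waiting_bottle: Second empty clear bottle without a cap, on the table to the left. 58 mm in diameter, 150 mm tall, origin in the centre of its underside. Loose; to be left standing where it is.
- jug: White plastic jug with a handle, 110 mm in diameter, 150 mm tall, on the table to the right, origin in the centre of its underside. Loose bystander.
- clamp_ring: Spare steel pipe clamp ring, 66 mm in diameter, 16 mm tall, lying flat on the drip tray under the spare leg, origin in the centre of its underside. Loose bystander.
- brush: White cleaning brush lying on the table on the left. Loose bystander.

How it is judged:
By the outcome, as a careful person would: the job done as asked, in the order asked, and still so for the second after the job is handed in, with the robot touching nothing.
It also fails if it takes over 58 s, if anything falls off the work surface, if the arm or the gripper's body presses on something with over 40 N, if the wrist force passes 120 N, or if a joint passes its speed limit or range.

## Working session

There is one attempt and no reset: what is moved stays moved. The work goes in short steps, each a Python script; the robot and the scene stay as the last script left them, time stands still between calls to the robot, and variables do not carry over. Pictures are saved under pics/ and viewed, and the job is handed in when it is done.

```bash
mkdir -p pics; ls
python3 - <<'E'
from plant import bot
import cv2
for n in ["scene","side","wrist"]:
    im=bot.camera(n); cv2.imwrite(f"pics/{n}0.png",im[:,:,::-1])
    c=bot.get_calibration(n); print(n,c)
s=bot.read_state(); print(s)
E
```

```text
pics
scene {'fx': 382.71947399872806, 'fy': 382.71947399872806, 'cx': 277.19495321579615, 'cy': 212.93956461790194, 'view': array([[ 4.41637339e-01,  8.96962097e-01, -2.03827513e-02,
        -2.20575714e+02],
       [-6.23059471e-01,  3.22964230e-01,  7.12384027e-01,
         1.73431920e+02],
       [ 6.45564371e-01, -3.01915720e-01,  7.01493793e-01,
        -1.47758330e+03],
       [ 0.00000000e+00,  0.00000000e+00,  0.00000000e+00,
         1.00000000e+00]])}
side {'fx': 441.48888285084445, 'fy': 441.48888285084445, 'cx': 285.5441863496127, 'cy': 211.97364213223034, 'view': array([[-9.99440870e-01, -3.09267623e-02, -1.27075841e-02,
         4.54311564e+02],
       [ 8.39942679e-03, -6.00103313e-01,  7.99878406e-01,
        -1.20102048e+02],
       [-3.23635126e-02,  7.99324433e-01,  6.00027544e-01,
        -1.38051632e+03],
       [ 0.00000000e+00,  0.00000000e+00,  0.00000000e+00,
         1.00000000e+00]])}
wrist {'fx': 345.9162318026996, 'fy': 345.9162318026996, 'cx': 283.7128452761042, 'cy': 216.88510789679063, 'T_tool_cam': array([[-5.21990404e-04,  9.57773559e-01,  2.87523107
[... 267 characters left out ...]
   1.00000000e+00]])}
{'t': 0.15, 'joint_pos': array([ 2.88115154e-01,  3.59201480e-01,  1.12987762e-02, -2.60728616e-04,
       -1.22408928e+00, -2.88092125e-01]), 'qvel': array([-0.00065515, -0.00253461,  0.00265073,  0.00094765, -0.00084531,
        0.00047952]), 'tau': array([ 1.39394037e-04, -5.83274567e+01,  2.93289685e+01,  7.00122759e+00,
        8.75052094e-03, -9.76538854e-05]), 'tcp_pos': array([ 6.74646075e+02, -1.00071887e-02,  2.25863132e+02]), 'eef_rot': array([-7.07083416e-01,  7.07129883e-01,  3.92928067e-04, -4.66942120e-04]), 'contact_force': array([-0.09960911,  0.21924033,  0.11133448]), 'moment': array([-0.03417322,  0.04590289, -0.04784138]), 'width': 87.2928219371185}
```

View pics/scene0.png

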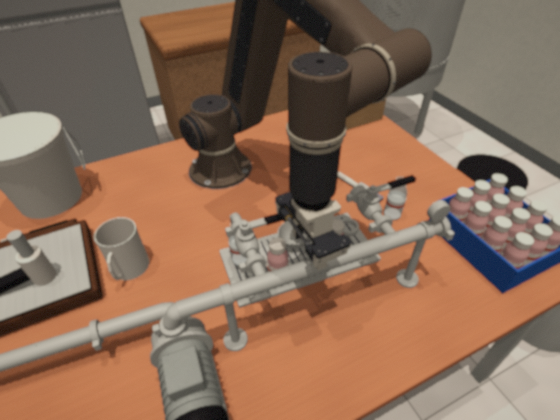

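View pics/side0.png

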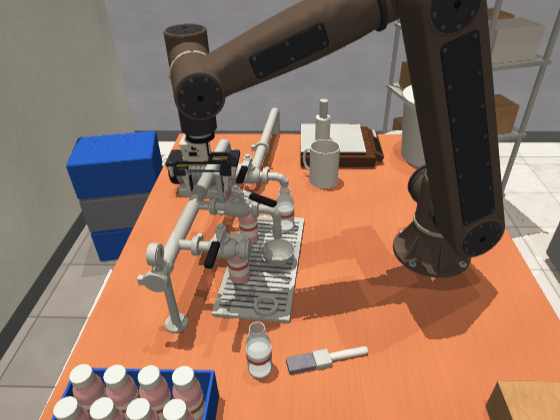

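View pics/wrist0.png

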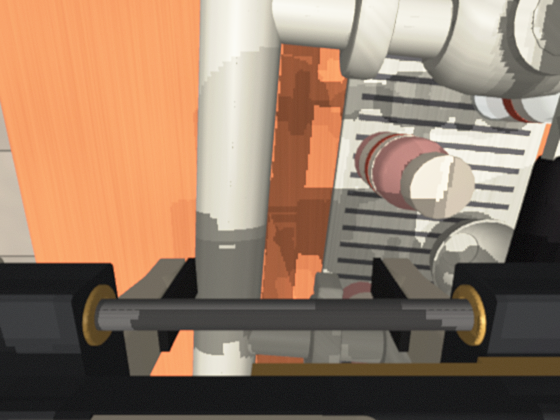

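Left leg (clamp ring) looks like the spare, the middle one the drain (bowl), the right one the filling leg (bottle). I'll raise the arm straight up for a clear view.

Run:
```python
from plant import bot
import cv2
s=bot.read_state(); p=s['tcp_pos']
bot.line_to([p[0],p[1],420],velocity=250)
bot.move_gripper(0,20)
try:
    bot.line_to([520,p[1],480],velocity=250)
except bot.Unreachable as e: print(e)
for n in ["scene","side","wrist"]:
    if n=="wrist": s=bot.read_state(); print(s['tcp_pos'],s['eef_rot'],s['t'],s['width'])
    im=bot.camera(n); cv2.imwrite(f"pics/{n}1.png",cv2.resize(im[:,:,::-1],(784,588),interpolation=cv2.INTER_CUBIC))
    cv2.imwrite(f"pics/{n}1r.png",im[:,:,::-1])
```

```text
[5.20903013e+02 2.43332947e-01 4.78251864e+02] [-0.70706667  0.70714533  0.00073693 -0.00128896] 3.4167 0.5896610834557526
```

View pics/wrist1.png

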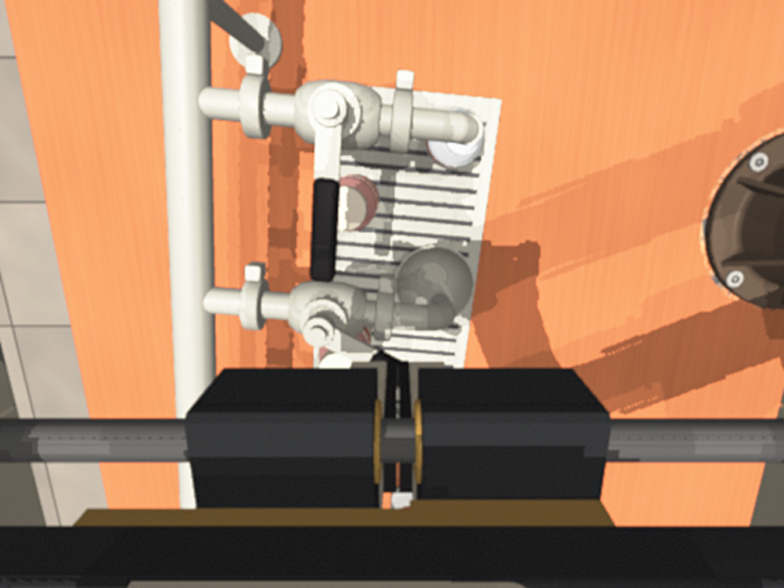

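View pics/side1.png

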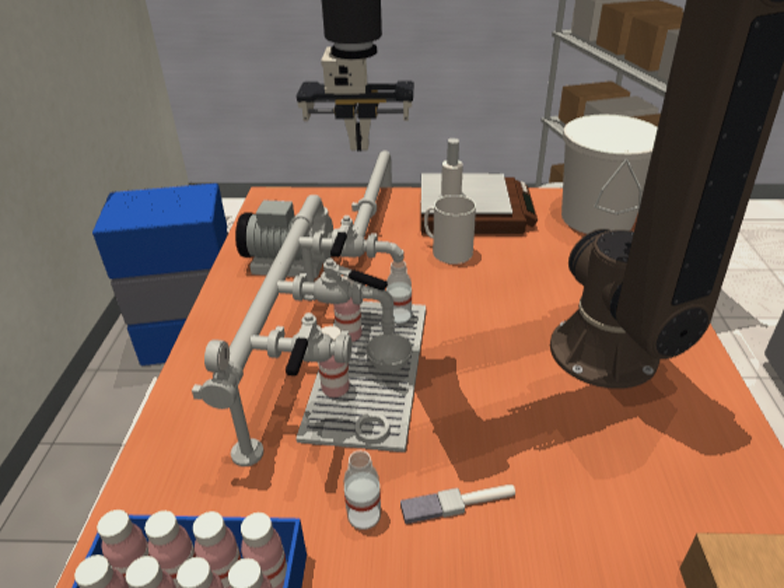

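View pics/scene1.png

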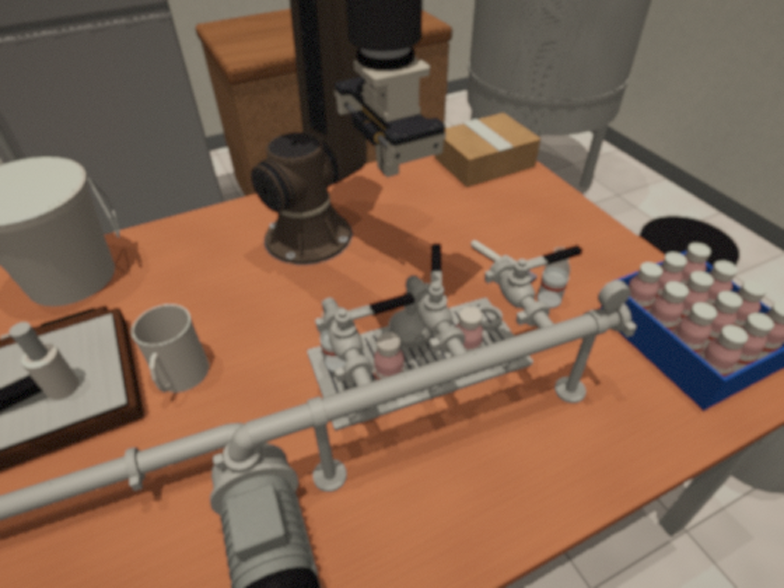

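Run:
```python
import cv2,numpy as np
a=cv2.imread('pics/side1r.png')[140:290,170:320]
b=cv2.imread('pics/scene1r.png')[150:300,210:430]
c=cv2.imread('pics/wrist1r.png')[40:270,180:360]
cv2.imwrite('pics/cs.png',cv2.resize(a,None,fx=4,fy=4,interpolation=cv2.INTER_CUBIC))
cv2.imwrite('pics/cb.png',cv2.resize(b,None,fx=3.6,fy=3.6,interpolation=cv2.INTER_CUBIC))
cv2.imwrite('pics/cw.png',cv2.resize(c,None,fx=2.6,fy=2.6,interpolation=cv2.INTER_CUBIC))
```

```text
(no output)
```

View pics/cs.png

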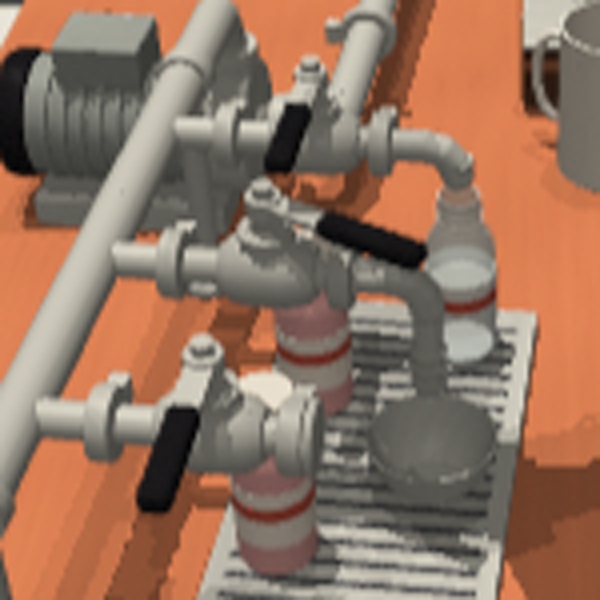

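View pics/cb.png

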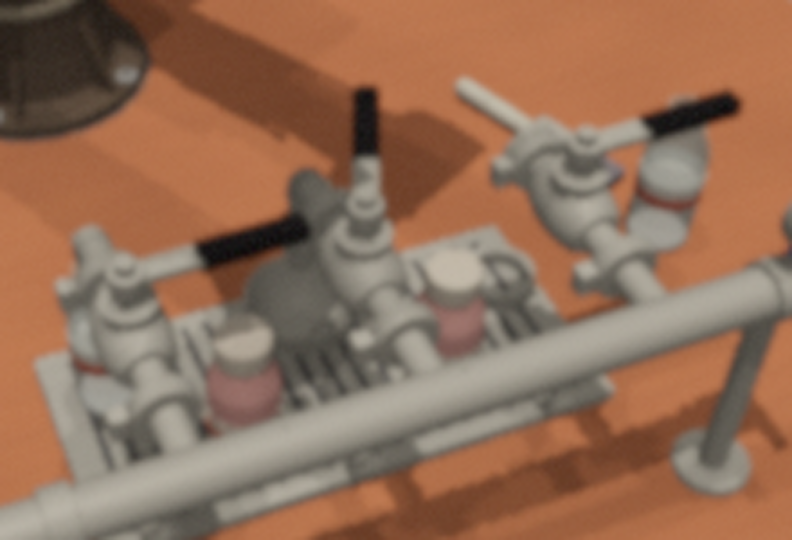

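View pics/cw.png

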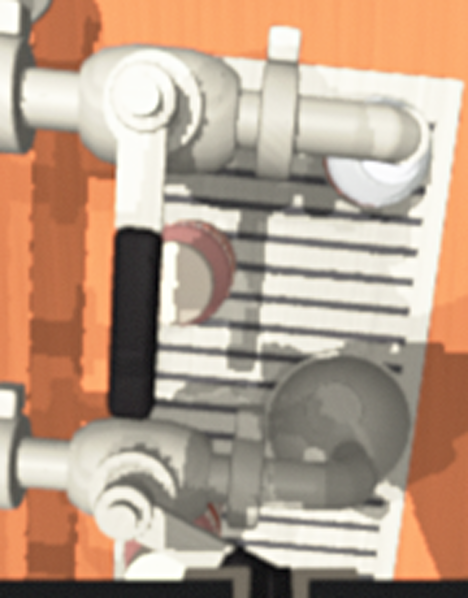

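```bash
cat > geo.py <<'E'
import numpy as np
from scipy.spatial.transform import Rotation as R
from scipy.optimize import least_squares
from plant import bot
def cam(n,tcp=None,q=None):
    c=bot.get_calibration(n)
    if n=='wrist':
        T=np.eye(4);T[:3,:3]=R.from_quat(q).as_matrix();T[:3,3]=tcp
        V=np.linalg.inv(T@c['T_tool_cam'])
    else: V=c['view']
    return c,V
def proj(cv,P):
    c,V=cv; p=V[:3,:3]@np.asarray(P,float)+V[:3,3]
    return np.array([c['cx']+c['fx']*p[0]/-p[2], c['cy']-c['fy']*p[1]/-p[2]])
def onplane(cv,uv,z):
    c,V=cv; d=np.array([(uv[0]-c['cx'])/c['fx'],-(uv[1]-c['cy'])/c['fy'],-1.])
    Rm=V[:3,:3]; o=-Rm.T@V[:3,3]; d=Rm.T@d
    return o+d*(z-o[2])/d[2]
E
cat > fit.py <<'E'
from geo import *
side=cam('side');sc=cam('scene');w=cam('wrist',[520.903,0.243,478.25],[-0.70706667,0.70714533,0.00073693,-0.00128896])
obs={'spare':(1,{0:(220.75,225.75),1:(373.1,188.1)}),'drain':(0,{0:(235.75,187.25),1:(311.9,203.6),2:(226.9,236.2)}),'fill':(-1,{0:(247.75,155.75),1:(244.2,223.3),2:(236.9,76.9)})}
cams=[side,sc,w]
for k,(i,o) in obs.items():
    for j,uv in o.items(): print(k,j,onplane(cams[j],uv,276).round(1))
def pos(v,i,z): return [v[0]-np.sin(v[2])*170*i, v[1]+np.cos(v[2])*170*i, z]
f=lambda v: np.concatenate([proj(cams[j],pos(v,i,276))-uv for i,o in obs.values() for j,uv in o.items()])
r=least_squares(f,[600,0,0]); print(r.x, r.fun.round(1))
for k,(i,o) in obs.items(): print(k,np.round(pos(r.x,i,262),1))
g=[onplane(side,(262.75,199.75),266),onplane(sc,(311.7,184.2),266)]
print(g)
E
python3 fit.py
```

```text
spare 0 [598.1 230.7 276. ]
spare 1 [608.3 220.2 276. ]
drain 0 [582.3  65.7 276. ]
drain 1 [587.   56.4 276. ]
drain 2 [583.7  54.  276. ]
fill 0 [ 567.  -103.6  276. ]
fill 1 [ 572.8 -114.4  276. ]
fill 2 [ 566.2 -110.   276. ]
[ 5.84160428e+02  5.72833964e+01 -1.03123464e-01] [-1.2 -1.1  0.4 -2.3 -0.3 -1.7 -0.3 -0.8 -0.2  2.8  0.4 -1.4  0.  -2.1
 -0.5 -2. ]
spare [601.7 226.4 262. ]
drain [584.2  57.3 262. ]
fill [ 566.7 -111.8  262. ]
[array([507.27039236, 108.42762974, 266.        ]), array([514.21067195,  98.15169961, 266.        ])]
```

```bash
cat >> fit.py <<'E'
f2=lambda v: np.concatenate([proj(cams[j],pos(v,i,v[3]))-uv for i,o in obs.values() for j,uv in o.items()])
r=least_squares(f2,[600,0,0,276]); print(r.x, r.fun.round(1))
E
python3 fit.py | tail -3
cat > push.py <<'E'
from geo import *
X0,Y0,YAW=584.0,56.5,-0.103
def stem(i): return np.array([X0-np.sin(YAW)*170*i, Y0+np.cos(YAW)*170*i])
def u(th): a=np.pi/2+YAW+th; return np.array([np.cos(a),np.sin(a)])   # lever direction at opening th
def n(th): a=np.pi+YAW+th; return np.array([np.cos(a),np.sin(a)])      # opening direction
def ori(th):  # tool z down, tool x along n (or opposite), y along lever
    x=np.r_[-n(th),0]; z=np.array([0,0,-1.]); y=np.cross(z,x)
    return R.from_matrix(np.c_[x,y,z]).as_quat()
def pt(i,th,side,gap,z,r=88):  # side=+1: finger on the open side (closing push), -1: on shut side
    p=stem(i)+r*u(th)+side*(19.5+gap)*n(th); return [p[0],p[1],z]
def rep(tag,th=0):
    s=bot.read_state(); f=s['contact_force']; print(tag,'t',round(s['t'],2),s['tcp_pos'].round(1),'F',f.round(1),'Fn',round(f[:2]@n(th),1)); return s
E
python3 - <<'E'
from push import *
print(ori(1.1),[pt(0,1.12,1,25,245)],pt(-1,0,-1,20,245))
for th in (1.35,1.1,.5,0):
    for sgn in (0,np.pi): print(th,bot.solve_ik(pt(0,th,1,25,245),ori(th+sgn)))
for th in (0,.8,1.57):
    for sgn in (0,np.pi): print(th,bot.solve_ik(pt(-1,th,-1,15,245),ori(th+sgn)))
E
```

```text
[array([507.27039236, 108.42762974, 266.        ]), array([514.21067195,  98.15169961, 266.        ])]
[ 5.84190252e+02  5.74704931e+01 -1.00812870e-01  2.70146491e+02] [-0.8  0.8  0.  -0.6 -0.1  0.1 -0.3  0.9  0.6  1.1  0.4  0.4  0.3 -0.2
 -0.2 -1.2]
[0.87830071 0.47810863 0.         0.        ] [[np.float64(485.7495636298163), np.float64(64.93218554518879), 245]] [np.float64(614.8595834404582), np.float64(-29.126725441776646), 245]
1.35 [ 0.4904751   0.03412205 -0.35763577  0.         -1.17903851  2.32732122]
1.35 [ 0.4904751   0.03412205 -0.35763577  0.         -1.17903851 -0.81427143]
1.1 [ 0.53853457  0.03816474 -0.35338798  0.         -1.17924361  2.02926176]
1.1 [ 0.53853457  0.03816474 -0.35338798  0.         -1.17924361 -1.11233089]
0.5 [ 0.60789002  0.09507021 -0.29117083  0.         -1.18455528  1.3599063 ]
0.5 [ 0.60789002  0.09507021 -0.29117083  0.         -1.18455528 -1.78168635]
0 [ 0.60855478  0.17255854 -0.19924561  0.         -1.19899217  0.85924154]
0 [ 0.60855478  0.17255854 -0.19924561  0.         -1.19899217 -2.28235111]
0 [ 0.27266972  0.24247163 -0.10935052  0.         -1.21897418  1.1951266 ]
0 [ 0.27266972  0.24247163 -0.10935052  0.         -1.21897418 -1.94646605]
0.8 [ 0.32244942  0.11910212 -0.2635434   0.         -1.18815081  1.94534691]
0.8 [ 0.32244942  0.11910212 -0.2635434   0.         -1.18815081 -1.19624574]
1.57 [ 0.262004    0.03278307 -0.35903763  0.         -1.17897563  2.77579233]
1.57 [ 0.262004    0.03278307 -0.35903763  0.         -1.17897563 -0.36580032]
```

```bash
sed -i 's/X0,Y0,YAW=.*/X0,Y0,YAW=584.2,57.5,-0.101/; s/a=np.r_/a=np.r_/; s/x=np.r_\[-n(th),0\]/x=np.r_[n(th),0]/' push.py
python3 - <<'E'
from push import *
import cv2
th=1.12
bot.move_ptp(pt(0,th,1,25,330),ori(th))
bot.line_to(pt(0,th,1,25,246),velocity=100)
rep('down',th)
for nme in ["scene","side"]:
    im=bot.camera(nme)[:,:,::-1]
    im=im[120:280,160:340] if nme=='side' else im[130:290,210:430]
    cv2.imwrite(f"pics/{nme}2.png",cv2.resize(im,None,fx=3.5,fy=3.5,interpolation=cv2.INTER_CUBIC))
E
```

```text
down t 5.17 [486.4  65.8 246.7] F [-0.   0.4 -0.1] Fn -0.3
```

View pics/scene2.png

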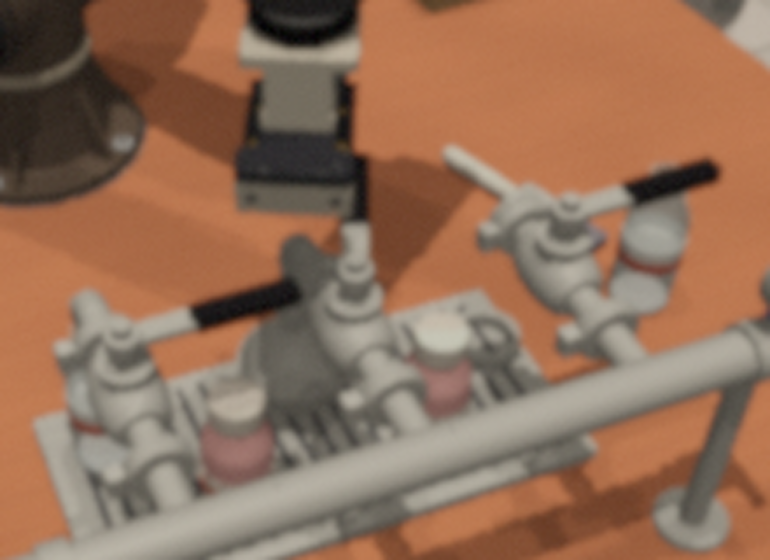

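View pics/side2.png

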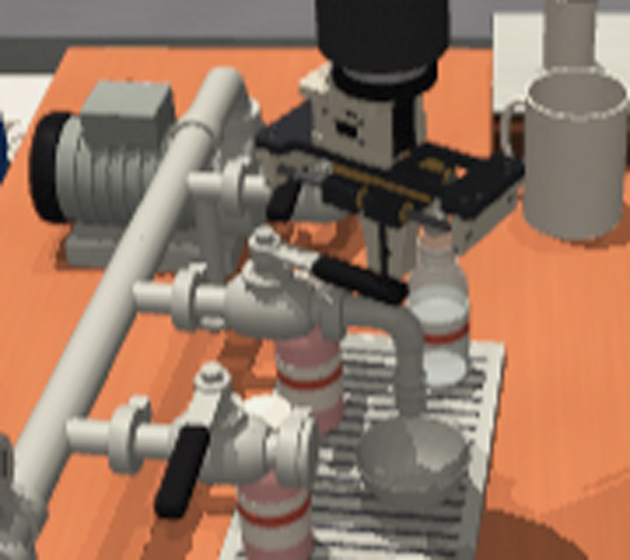

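The fingertip is beside the drain sleeve on its open side, clear of it. Next I push it shut in small arc steps, watching the force.

Run:
```python
from push import *
th=1.12
bot.line_to(pt(0,th,1,3,246),velocity=80); rep('near',th)
for t in np.linspace(th,0.08,8)[1:]:
    bot.line_to(pt(0,t,1,0,246),velocity=90,ori=ori(t))
    s=rep(f'{t:.2f}',t)
    if np.linalg.norm(s['contact_force'])>35: break
else:
    for k in range(8):
        bot.line_to(pt(0,0,1,4-2.5*k,246),velocity=40,ori=ori(0))
        s=rep(f'end{k}',0)
        if s['contact_force'][:2]@n(0)>20: break
```

```text
near t 5.7 [497.8  85.2 245.7] F [ 0.1 -0.4 -0.5] Fn 0.3
0.97 t 6.03 [503.8  99.  245.8] F [-2.9 -1.7  1.6] Fn 3.2
0.82 t 6.33 [510.9 110.4 245.7] F [-4.4 -1.8  0.3] Fn 4.5
0.67 t 6.63 [519.7 120.8 245.7] F [-3.4 -1.4  0.2] Fn 3.6
0.53 t 6.93 [529.9 129.7 245.7] F [-4.  -0.6 -0.5] Fn 3.9
0.38 t 7.23 [541.3 137.  245.7] F [-2.9  0.4 -0.4] Fn 2.7
0.23 t 7.53 [553.6 142.5 245.7] F [-3.3  0.5 -1.5] Fn 3.2
0.08 t 7.83 [566.5 146.1 245.8] F [-3.4  2.  -2.6] Fn 3.5
end0 t 8.08 [569.5 147.2 245.9] F [-3.5  1.  -2.4] Fn 3.6
end1 t 8.33 [571.9 147.2 245.8] F [-4.9  1.5 -1.7] Fn 5.1
end2 t 8.58 [572.2 147.2 245.8] F [-15.    4.4   3.2] Fn 15.4
end3 t 8.83 [572.3 147.2 245.7] F [-25.8   7.2   9.3] Fn 26.4
```

Hard stop felt (26 N). Back off, check, and go to the filling lever.

Run:
```python
from push import *
import cv2
bot.line_to(pt(0,0,1,25,246),velocity=80)
bot.line_to(pt(0,0,1,25,340),velocity=200)
bot.move_ptp(pt(-1,0,-1,22,340),ori(0))
rep('above fill')
for nme in ["scene","side"]:
    im=bot.camera(nme)[:,:,::-1]
    im=im[120:280,160:340] if nme=='side' else im[130:290,210:430]
    cv2.imwrite(f"pics/{nme}3.png",cv2.resize(im,None,fx=3.5,fy=3.5,interpolation=cv2.INTER_CUBIC))
s=bot.read_state();print(s['tcp_pos'],s['eef_rot']);cv2.imwrite("pics/wrist3.png",bot.camera("wrist")[:,:,::-1])
```

```text
above fill t 10.74 [617.1 -28.9 338.9] F [ 0.1  0.  -0.1] Fn -0.1
[617.05318338 -27.72220288 339.5317052 ] [ 5.01518620e-02  9.98741528e-01 -4.56970416e-05 -3.84953004e-04]
```

View pics/scene3.png

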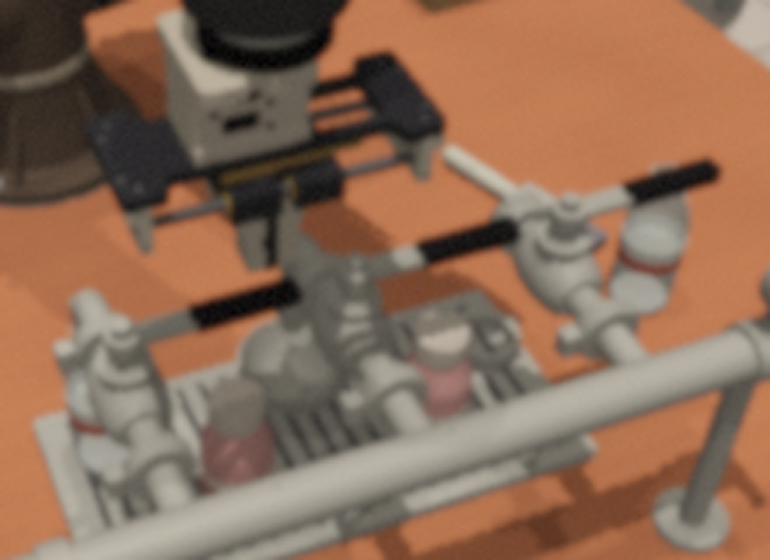

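View pics/side3.png

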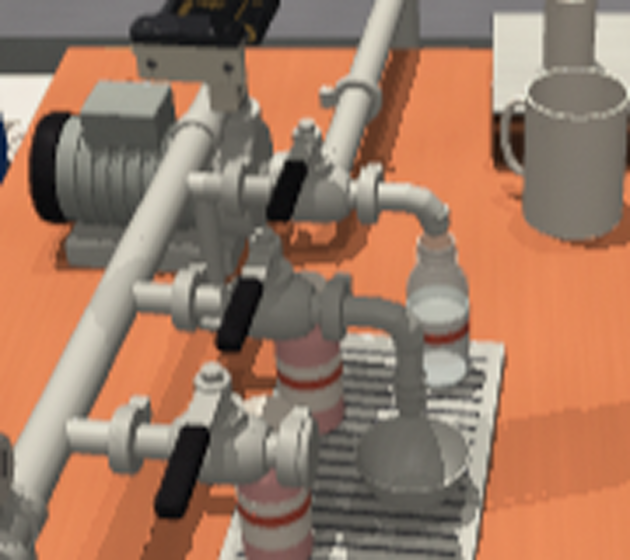

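View pics/wrist3.png

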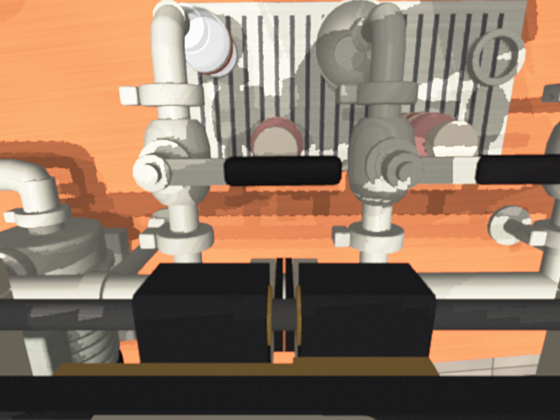

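Drain is square across its pipe, parallel to the others. Now the filling lever, from the header side.

Run:
```python
from push import *
import cv2
bot.line_to(pt(-1,0,-1,22,246),velocity=120); s=rep('down')
H=np.pi/2; ok=np.linalg.norm(s['contact_force'])<6
if ok:
    bot.line_to(pt(-1,0,-1,3,246),velocity=80); rep('near')
    for t in np.linspace(0,H-.06,11)[1:]:
        bot.line_to(pt(-1,t,-1,0,246),velocity=90,ori=ori(t))
        s=rep(f'{t:.2f}',t)
        if np.linalg.norm(s['contact_force'])>35: break
    else:
        for k in range(9):
            bot.line_to(pt(-1,H,-1,4-2.5*k,246),velocity=40,ori=ori(H))
            s=rep(f'end{k}',H)
            if -(s['contact_force'][:2]@n(H))>20: break
```

```text
down t 11.82 [617.7 -28.2 246.9] F [-0.7 -0.1  0.1] Fn 0.7
near t 12.21 [598.2 -26.3 246.9] F [-0.2 -0.6 -0.2] Fn 0.1
0.15 t 12.54 [583.2 -22.8 246.6] F [ 3.7 -1.  -0.3] Fn -3.6
0.30 t 12.84 [569.8 -21.6 246.7] F [ 4.2 -1.3 -0.8] Fn -3.9
0.45 t 13.14 [556.4 -22.3 246.8] F [ 4.8 -0.2 -0.6] Fn -4.4
0.60 t 13.44 [543.2 -24.9 246.9] F [4.4 0.5 0.9] Fn -4.1
0.76 t 13.74 [530.5 -29.6 247. ] F [3.7 1.6 1.8] Fn -3.9
0.91 t 14.04 [518.5 -36.1 247.1] F [3.9 3.6 3. ] Fn -5.3
1.06 t 14.34 [507.7 -44.5 247. ] F [3.7 3.2 3.4] Fn -4.8
1.21 t 14.64 [498.3 -54.4 246.9] F [3.3 4.2 4.2] Fn -5.2
1.36 t 14.94 [490.4 -65.6 246.8] F [3.9 3.8 3.9] Fn -4.8
1.51 t 15.24 [484.3 -77.8 246.6] F [3.1 4.6 4.2] Fn -5.0
end0 t 15.49 [482.6 -78.9 246.3] F [3.8 3.3 2. ] Fn -3.7
end1 t 15.74 [482.1 -81.4 246.3] F [1.9 4.6 3.4] Fn -4.7
end2 t 15.99 [481.8 -83.  246.2] F [ 1.8 10.2  5.4] Fn -10.4
end3 t 16.24 [481.8 -83.3 246.2] F [-0.9 21.6  8. ] Fn -21.4
```

Run:
```python
from push import *
import cv2
H=np.pi/2
bot.line_to(pt(-1,H,-1,25,246),velocity=80)
bot.line_to(pt(-1,H,-1,25,340),velocity=200)
bot.line_to([500,0,480],velocity=250); rep('clear')
for nme in ["scene","side","wrist"]:
    im=bot.camera(nme)[:,:,::-1]
    cv2.imwrite(f"pics/{nme}4w.png",im)
    if nme=='side': im=im[120:280,160:340]
    if nme=='scene': im=im[130:290,210:430]
    cv2.imwrite(f"pics/{nme}4.png",im if nme=='wrist' else cv2.resize(im,None,fx=3.5,fy=3.5,interpolation=cv2.INTER_CUBIC))
```

```text
clear t 18.12 [4.997e+02 1.000e-01 4.786e+02] F [ 0.2 -0.6 -0. ] Fn -0.3
```

View pics/scene4.png

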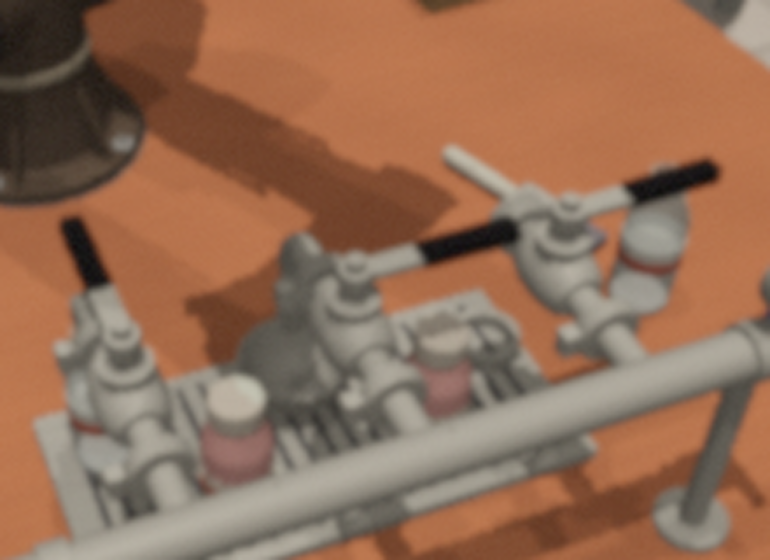

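View pics/side4.png

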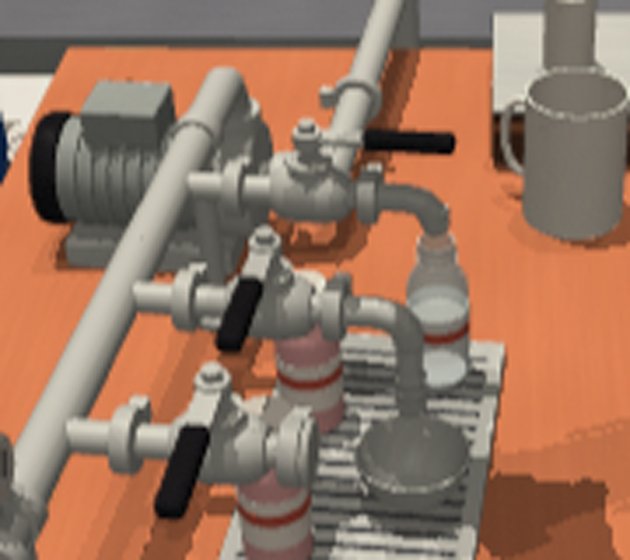

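View pics/wrist4.png

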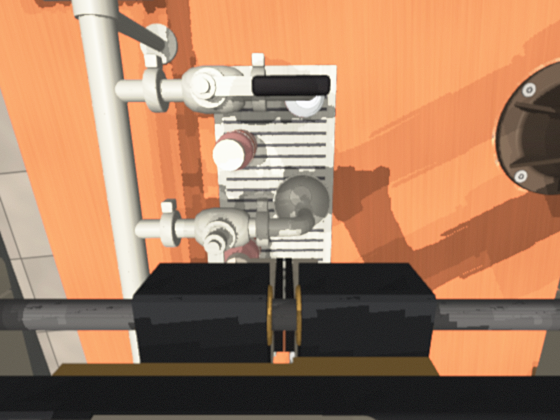

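View pics/side4w.png

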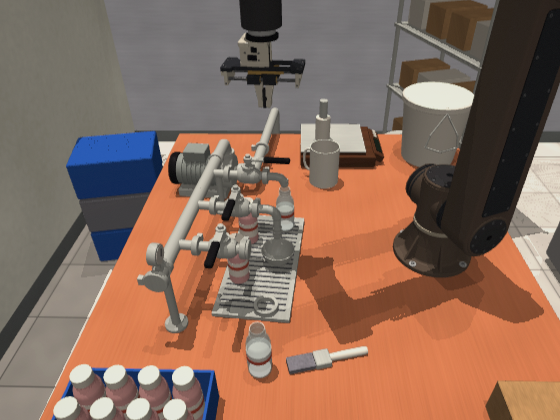

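The fill lever lies in line over its pipe (wrist picture, row 85). The drain and spare levers are square across theirs, and everything else is in place.

```bash
python3 -c "
from plant import bot
bot.close_job()"
```

```text
the job is handed in; nothing more can be done
```

The filling line is set up as asked, and I've handed the job in; no verdict is reported. It took about 18 s of the 58 s allowed.

- **Drain valve (middle leg, over the bowl):** I pushed its lever shut first with the closed fingertips. It reached the hard stop at about 26 N.
- **Filling valve (right leg, over the open bottle):** I then pushed its lever open from the header side, to its hard stop at about 21 N.
- **Final pictures:** With the arm clear, the drain lever is square across its pipe and parallel to the untouched spare lever. The filling lever lies in line over its pipe. The bottles, bowl, clamp ring, mug and brush look unmoved.
- **Accuracy:** I judged the end positions from the stop forces and by eye, not by measuring the lever angles. No check failed. My first position fit was off by up to about 3 pixels because I had set the visible stem points about 6 mm too high; correcting that brought it to about 1 pixel.

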